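# Refit the fan impeller of the bench extractor and turn it over by hand

## Task

Put the fan impeller from the cork pad back on the spindle of the bench dust extractor: feel gently for the position where it slips over the drive bar, then press it down against the stiff collar until it sits fully home, without forcing it. Then turn it by hand at least one and a half times round, either way, to check that it runs without rubbing, and let go; leave it seated and leave the other things on the bench alone.

Things in the scene. Friction and masses are not known exactly. Their poses are not given: they have to be found in the camera images.
- impeller: Loose plain aluminium fan impeller, 0.14-0.24 kg: round plate 140 mm across, 4 mm thick, with eight upright radial blades 3 mm thick, from 21 to 69 mm from the axis, tops 24 mm above the underside, on the body's +x axis and every 45 degrees. Origin: centre of the underside, z up along the axis. It starts flat on a fixed cork pad (170 x 170 x 6 mm), at any yaw.
- hub_top (a point): Centre of the top of the impeller's plain round hub tube, 28 mm across, 62 mm above the underside; the tube is what to grip, from above, fingertips higher than the blades. A 10 mm bore runs down it to 10 mm above the underside.
- slots (a point): Centre of the cross of two slots under the impeller's hub (same point and axes as impeller): open below, 10 mm wide, 10 mm deep, reaching 20 mm from the axis, along x and y, meeting the bore. It fits the drive bar every 90 degrees, with about 0.07 rad play either way.
- extractor: Fixed grey round open housing, 184 mm across, rim 50 mm above the bench, wall 8 mm thick, bowl floor 30 mm above the bench; a box outlet 75 mm wide, 45 mm high runs out to 152 mm from the axis along its +x. Origin: centre of the underside, on the spindle axis. Its yaw says nothing of the drive bar's direction.
- seat (a point): On the spindle axis, 35 mm above the bench: the impeller's origin is here when fully home. A drive bar 40 mm long, 7 mm wide crosses the axis, its top 6 mm higher. Across it off line the impeller rests 6 mm too high; in line it sinks 1.5 mm onto a black collar (40 mm across), which slides down the last 4.5 mm to a stop under 9 N, and stays. Axes are the housing's, not the bar's.
- spindle_tip (a point): Top of the spindle's upright pin, 75 mm above the bench: 8 mm diameter, tapering over its last 10 mm to 3 mm. Axes are the housing's.
- spindle (a joint): Turn of the spindle since the start (rad, 0 at the start, grows anticlockwise from above, no stops). It does not tell the drive bar's direction, which differs each time: see or feel it. Drag about 0.15 N m; an impeller pressed down with over about 8 N may drag the spindle along. Over 40 N between impeller and spindle spoils it.
- glue: Bystander: white glue bottle 56 mm across, 130 mm high. Origin at the centre of its underside.
- cup: Bystander: brass cup 48 mm across, 75 mm high. Origin at the centre of its underside.
- flask: Bystander: perforated steel casting flask 64 mm across, 85 mm high. Origin at the centre of its underside.
Not all that is in view belongs to the job. There is more than one size of the impeller; the job needs the largest.

How it is judged:
On the way, in this order (a step that is already met when the one before it is completed fails the run):
1. the impeller is fully home on the spindle, over the drive bar (z of impeller in the frame of seat below 0.0025 m and horizontal distance between impeller and seat below 0.003 m and angle between impeller's own z axis and vertical below 0.05 rad), for 0.2 s.
2. the seated impeller has been turned with the spindle at least 8 rad, either way ((value of joint spindle above 8 rad or value of joint spindle below -8 rad) and z of impeller in the frame of seat below 0.0025 m and horizontal distance between impeller and seat below 0.003 m), for 0.1 s.
At the end, for the whole second after the job is handed in: The impeller is home on the spindle (its underside within 2.5 mm of the shoulder's height and 3 mm of the axis, tilted less than 0.05 rad), the spindle stands at least 7.5 rad from where it started, either way, and the impeller is at rest (under 0.2 rad/s) (all of step 1 and (value of joint spindle above 7.5 rad or value of joint spindle below -7.5 rad) and angular speed of impeller below 0.2 rad/s); the robot touches nothing.
It fails at once if the impeller is forced on the spindle with more than 40 N (contact force between impeller and spindle above 40 N).
It fails at once if the impeller rubs or knocks on the housing with more than 15 N (contact force between impeller and extractor above 15 N).
It fails at once if a bystander is moved by more than 30 mm (distance of any of glue, cup, flask from where it was at the start of the episode above 0.03 m).
It also fails if it takes over 72 s, if anything falls off the work surface, if the arm or the gripper's body presses on something with over 40 N, if the wrist force passes 120 N, or if a joint passes its speed limit or range.

## Robot

A 7-joint arm with a two-finger parallel gripper is mounted at the origin on the work surface. World frame = base frame: x ahead of the robot, y to its left, z up, the work surface at z = 0. Lengths are in m, angles in rad, forces in N, time in s.
With the tool pointing down it reaches from about 0.4 to 0.85 m from the base axis. Payload 4.5 kg.
Tool frame: the origin (TCP) lies at the very end of the fingers, on their centre line; the grasp point (between the pads) lies 19 mm behind it; y points along the fingers, x is the direction in which the jaws open and shut, and the axes are right-handed (so a half turn about y gives the same grasp; the last joint's range is limited). The gripper opens to 88 mm and grips with 3 to 60 N. Pads are 18 mm wide; open, the fingers measure 123 mm over their backs; the gripper's body (75 mm by 187 mm) begins 45 mm behind the grasp point.
Start: joints at [-1.234, 0.689, -0.195, 1.565, 0.157, 0.902, -0.215], TCP at [0.186, 0.597, 0.239] pointing down, gripper open.
Joint ranges: [-3.01, 3.01], [-0.46, 2.08], [-1.47, 1.51], [0.13, 2.56], [-1, 4.14], [0.04, 2.09], [-2.66, 2.66]. Speed limits (rad/s): [2.57, 2.57, 3.14, 3.14, 3.14, 3.14, 3.14].

## Interface

Orientations are given as a unit quaternion [x, y, z, w].
In Python, from plant import r gives the robot as it stands.
- The arm moves only by the shell command python3 -m inch 'ROWS' [OPENING] [FORCE]. ROWS is JSON, a list of rows, each a list of 6 numbers: the shift along the tool's x, y, z in mm, then the turn, a rotation vector about the tool's x, y, z in rad. In form: [[x, y, z, ax, ay, az], ...]. A call has 1 to 12 rows; each row shifts and turns the commanded pose from where the row before left it, along the tool's axes as they then stand; what a row does not reach is not made up. A row lasts 1/12 s, in which the tool goes at most 41.7 mm and 7.16 degrees, less where a joint would pass 70% of its speed; a pose out of reach is approached as far as the arm can. A call is refused whole if a number of a shift passes 41.7 or a number of a turn 0.125, either way. A call with a gripper value outside its range is refused whole. OPENING is the finger opening in mm, from 0 to 88.1, set as the call begins (- or left out, the last holds). The fingers move at their own pace and stop on an object; FORCE is the grip in N (left out, the last holds). Time passes only in rows, so rows that do not move let the fingers close. It gives the time, the measured TCP pose, the force and the opening at its end, in the units of the state.
- r.get_state(): the state, without advancing time (a new reading comes with each control period).
- r.snapshot(name): name is "side" or "top"; returns a dict with "img" (384x512x3 uint8, red, green, blue), "range_z" (384x512 float32, m along the optical axis (not along the pixel's ray), 0 where there is no reading), "mtx" (3x3 intrinsics, pixels), "camera_from_world" (4x4, takes a point from world to camera coordinates). Camera axes: x right, y down, z forward; pixel columns grow to the right and rows downward; lengths in m; the calibration is good to about 2 mm. A picture is of the moment at which its call begins.
- r.finish_job(): hands the job in, once; it reports no verdict.
The state is a dict: "clock": time; "q": joint angles; "qd": joint speeds; "joint_torque": joint torques, N m; "tool_pos": TCP position; "eef_rot": TCP orientation; "contact_force": force on the tool from outside, world axes, zero at the start; "moment": the same for the moment, N m; "opening": opening from 0.0 (shut) to 1.0 (fully open).
Only numpy, scipy, OpenCV 4.12 (cv2) and the standard library are available. Lean on these libraries where they do the work, as an engineer would, in place of code of your own. Each camera call takes 0.05 s, during which the arm holds its last target.

## Working session

There is one attempt and no reset: what is moved stays moved. The work goes in short steps, Python scripts to look and compute and a shell command to move; the robot and the scene stay as the last step left them, time stands still between calls to the robot, and variables do not carry over. Pictures are saved under pics/ and viewed, and the job is handed in when it is done.

```bash
ls; mkdir -p pics; python3 - <<'E'
from plant import r
import cv2, numpy as np, pickle
s=r.get_state()
for k,v in s.items(): print(k,np.round(v,4))
for n in("top","side"):
    d=r.snapshot(n); pickle.dump(d,open(f"pics/{n}0.pkl","wb"))
    cv2.imwrite(f"pics/{n}0.png",d["img"][:,:,::-1]); print(np.round(d["mtx"],1),np.round(d["camera_from_world"],3))
E
```

```text
pics
clock 0.0
q [-1.2342  0.69   -0.1945  1.5664  0.1573  0.9025 -0.2151]
qd [-0.0014 -0.0016  0.0002  0.0001 -0.0003 -0.0006  0.0011]
joint_torque [-2.00000e-04 -5.27561e+01 -1.26670e+00 -1.53429e+01 -5.26000e-02
  6.50000e-03  2.00000e-04]
tool_pos [0.1862 0.5959 0.2379]
eef_rot [ 0.5701  0.4184 -0.4194 -0.5692]
contact_force [-1.1866  0.9252 -0.521 ]
moment [-0.0042 -0.0572  0.044 ]
opening 1.0022
[[410.9   0.  252.5]
 [  0.  410.9 192.8]
 [  0.    0.    1. ]] [[-0.022 -1.     0.001  0.004]
 [-0.988  0.022 -0.152  0.515]
 [ 0.151 -0.004 -0.988  1.   ]
 [ 0.     0.     0.     1.   ]]
[[438.6   0.  257.6]
 [  0.  438.6 191.6]
 [  0.    0.    1. ]] [[ 0.931 -0.363  0.018 -0.487]
 [-0.24  -0.653 -0.718  0.174]
 [ 0.273  0.665 -0.695  1.013]
 [ 0.     0.     0.     1.   ]]
```

View pics/top0.png

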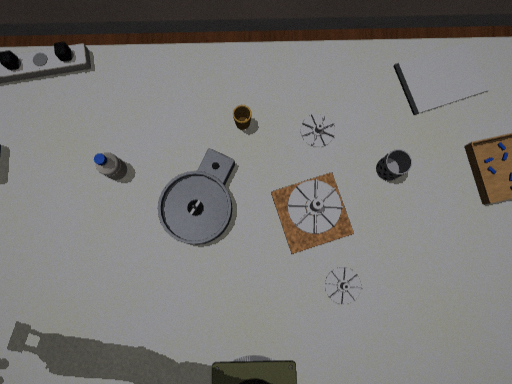

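View pics/side0.png

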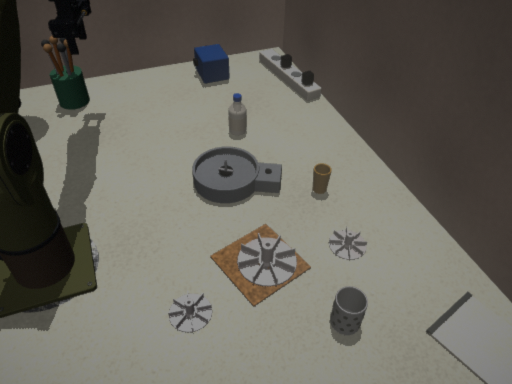

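```bash
python3 - <<'E'
from scipy.spatial.transform import Rotation as R
print(R.from_quat([ 0.5701,0.4184,-0.4194,-0.5692]).as_matrix().round(3))
E
```

```text
[[ 0.298 -0.    -0.955]
 [ 0.955 -0.002  0.298]
 [-0.002 -1.    -0.   ]]
```

The candidates for the impeller in the top view are (317,206), on the cork and largest, (318,131), small, on the bench, and (344,286), small, on the bench. I choose (317,206). The housing is at (196,207). Next I'll make a close crop and measure.

```bash
cat > h.py <<'E'
import numpy as np, cv2
def ray(d,u,v,z):
    M=np.linalg.inv(d["camera_from_world"]); K=d["mtx"]
    c=M[:3,3]; w=M[:3,:3]@np.linalg.solve(K,[u,v,1.])
    return c+w*(z-c[2])/w[2]
def proj(d,p):
    T=d["camera_from_world"]; q=T[:3,:3]@np.asarray(p,float)+T[:3,3]; k=d["mtx"]@q; return k[:2]/k[2]
E
python3 - <<'E'
import pickle,cv2,numpy as np
from h import *
d=pickle.load(open("pics/top0.pkl","rb")); s=pickle.load(open("pics/side0.pkl","rb"))
a=d["img"][165:250,150:240]; b=d["img"][165:255,265:360]
c=s["img"][140:205,185:290]; e=s["img"][222:302,205:312]
f=lambda i,k:cv2.resize(i[:,:,::-1],(400,300) ,interpolation=cv2.INTER_CUBIC)
cv2.imwrite("pics/crop1.png",np.vstack([np.hstack([f(a,4),f(b,4)]),np.hstack([f(c,4),f(e,4)])]))
for (u,v,z) in [(196,207,.05),(196,207,.03),(317,206,.068),(242,117,.07),(402,158,.08),(100,159,.12)]: print(u,v,ray(d,u,v,z).round(4))
E
```

```text
196 207 [0.4812 0.1339 0.05  ]
196 207 [0.4836 0.1366 0.03  ]
317 206 [ 0.4749 -0.1646  0.068 ]
242 117 [0.705  0.0147 0.07  ]
402 158 [ 0.5877 -0.3774  0.08  ]
100 159 [0.5918 0.3508 0.12  ]
```

View pics/crop1.png

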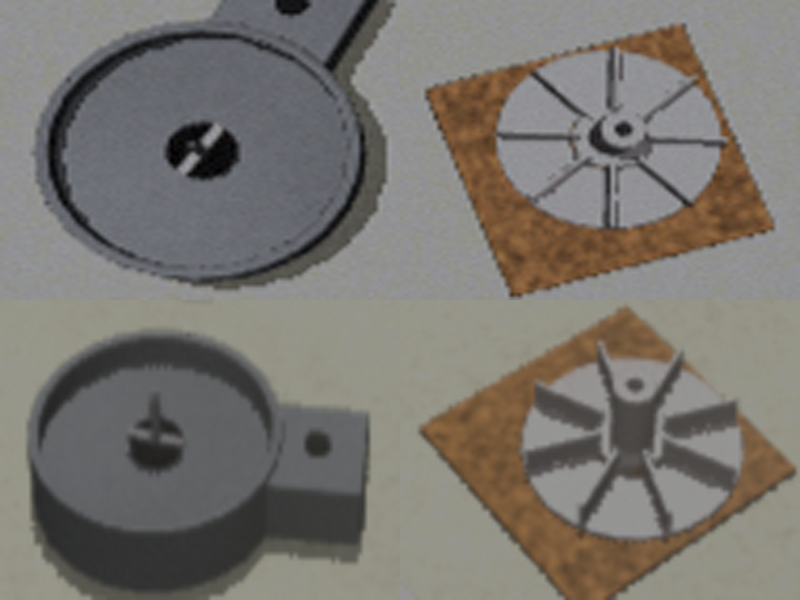

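```bash
python3 - <<'E'
import pickle,cv2,numpy as np
from h import *
d=pickle.load(open("pics/top0.pkl","rb")); s=pickle.load(open("pics/side0.pkl","rb"))
def ctr_world(d,cnt,z):
    P=np.array([ray(d,u,v,z)[:2] for u,v in cnt.reshape(-1,2)]).astype(np.float32)
    (c,r)=cv2.minEnclosingCircle(P); A=np.c_[2*P,np.ones(len(P))]; x=np.linalg.lstsq(A,(P**2).sum(1),rcond=None)[0]
    return x[:2].round(4),np.sqrt(x[2]+x[0]**2+x[1]**2).round(4),np.round(c,4),round(r,4)
for n,D,(hu,hv),(iu,iv) in (("top",d,(196,207),(317,206)),("side",s,(226,174),(267,260))):
    img=D["img"]; g=cv2.cvtColor(img,cv2.COLOR_RGB2GRAY)
    # collar (dark) blob
    m=np.zeros(g.shape,np.uint8); m[hv-14:hv+14,hu-14:hu+14]=(g[hv-14:hv+14,hu-14:hu+14]<60)
    ys,xs=np.nonzero(m); print(n,"dark n",len(xs),xs.mean(),ys.mean())
    h=cv2.convexHull(np.c_[xs,ys].astype(np.int32)); print(" collar top .0395?",ctr_world(D,h,.0395))
    w=np.zeros(g.shape,np.uint8); cv2.fillConvexPoly(w,h,1); w&=(g>110); ys,xs=np.nonzero(w)
    P=np.array([ray(D,u,v,.041)[:2] for u,v in zip(xs,ys)])
    if len(P)>3:
        c=P.mean(0); e,V=np.linalg.eigh(np.cov(P.T)); v=V[:,1]; print(" bar n",len(P),c.round(4),"ang",np.degrees(np.arctan2(v[1],v[0])),np.sqrt(e))
    # impeller plate: grey bright low saturation surrounded by cork
    hsv=cv2.cvtColor(img,cv2.COLOR_RGB2HSV); k=55
    sub=hsv[iv-k:iv+k,iu-k:iu+k]; cork=((sub[...,1]>110)&(sub[...,0]<25)).astype(np.uint8)
    cork=cv2.morphologyEx(cork,cv2.MORPH_CLOSE,np.ones((3,3)))
    cn,hi=cv2.findContours(cork,cv2.RETR_CCOMP,cv2.CHAIN_APPROX_NONE)
    hol=[c for c,q in zip(cn,hi[0]) if q[3]>=0]; c=max(hol,key=cv2.contourArea) if hol else None
    if c is not None:
        c=cv2.convexHull(c)+np.array([iu-k,iv-k]); print(" plate",ctr_world(D,c,.009),cv2.contourArea(c))
E
python3 - <<'E'
import pickle,cv2,numpy as np
d=pickle.load(open("pics/top0.pkl","rb"))
g=cv2.cvtColor(d["img"],cv2.COLOR_RGB2GRAY)
print(g[195:220,183:210]); print(g[196:218,306:330])
E
```

```text
top dark n 162 195.32716049382717 207.6358024691358
 collar top .0395? (array([0.4812, 0.1375]), np.float64(0.0198), array([0.4804, 0.1375]), 0.0207)
 bar n 26 [0.4821 0.1391] ang 144.96702158329725 [0.00159238 0.01280876]
side dark n 91 225.14285714285714 171.43956043956044
 collar top .0395? (array([0.4808, 0.1345]), np.float64(0.0213), array([0.48  , 0.1355]), 0.0233)
[[103 107 101 102 106 105 103 101 105 105 102 105 108 106 107 104 106 104
  106 105 102 104 103 106 104 104 106]
 [106 104 108 104 103 107 102 103 103 108 105 109 107 109 108 106 106 111
  107 105 106 107 105 101 105 103 102]
 [108 106 105 106 104 107 107 108 106 105 107 110 105 103 107 111 107 109
  102 108 101 105 103 107 106 103 106]
 [108 108 104 109 107 106 108 105 100 105 106 112 105 103 103 104 105 106
  105 107 106 103 103 106 106 106 107]
 [110 111 107 109 105 108 107 102 105 109  87  92  70  73  85 108 107 106
  106 103 105 101 107 106 102 105 104]
 [109 109 108 108 109 107 106 103  74  63  41  45  27  28  50 137 117 107
  103 107 106 104 107 108 110 104 104]
 [105 107 107 106 106 108 107  64  29  25   8  1
[... 3622 characters left out ...]
17 146 147 146 145 130 124  95  64  74  79  83  89  88  87 109  90
  133 145 146 147 148 146]
 [ 83 118 146 108 112 148 144 147 137 126 131  89  89  89  68  72 139 112
  148 145 146 143 145 149]
 [129 128 103  72 108 146 147 145 145 145 145 129 129 127 122  81 110 140
  143 145 146 146 145 149]
 [136 104  83  79  83  99 127 126  99 147 118 130 107 108 109  79  56 113
  146 142 147 144 146 146]
 [100  87 132 133 125 126 123  73  53 146  87  84 125 129 132 129  76  62
  110 147 145 148 144 145]
 [ 89 129 148 145 145 150 138  96  43 147  96 123 145 147 146 147 130  75
   54 111 147 146 147 143]
 [133 145 145 146 145 146 147 112  46 146 104 146 147 145 147 143 146 132
   73  58 111 144 146 147]]
```

```bash
cat >> h.py <<'E'
def tri(d1,p1,d2,p2):
    A=[]
    for d,(u,v) in((d1,p1),(d2,p2)):
        P=d["mtx"]@d["camera_from_world"][:3]; A+= [u*P[2]-P[0],v*P[2]-P[1]]
    A=np.array(A); x=np.linalg.lstsq(A[:,:3],-A[:,3],rcond=None)[0]; return x
E
python3 - <<'E'
import pickle,cv2,numpy as np
from h import *
d=pickle.load(open("pics/top0.pkl","rb")); s=pickle.load(open("pics/side0.pkl","rb"))
def cen(D,x0,x1,y0,y1,f):
    g=cv2.cvtColor(D["img"],cv2.COLOR_RGB2GRAY)[y0:y1,x0:x1].astype(float); w=np.clip(f-g,0,None)
    ys,xs=np.mgrid[y0:y1,x0:x1]; return (w*xs).sum()/w.sum(),(w*ys).sum()/w.sum()
bt=cen(d,315,322,200,207,130); g=cv2.cvtColor(s["img"],cv2.COLOR_RGB2GRAY)
print(g[240:250,260:276]);print(g[156:182,216:238])
bs=cen(s,264,272,242,248,110); print(bt,bs,"tri",tri(d,bt,s,bs).round(4),ray(d,*bt,.068).round(4),ray(s,*bs,.068).round(4))
for p in[(192.5,205),(193,206)]:print("pin top",p,ray(d,*p,.073).round(4), tri(d,p,s,(225.7,161)).round(4))
print("pin side",ray(s,225.7,161,.074).round(4))
E
```

```text
[[ 84 136 146 147 145 145 144 146 146 144 142 147 147 146 146 145]
 [ 71 111 142 144 145 146 147 147 146 148 146 146 144 146 147 144]
 [ 73 102 139 144 146 146 142 134 134 143 147 148 146 147 147 138]
 [ 68  83 138 146 145 133  99  90  92 108 141 148 146 145 140 104]
 [ 70  76 137 147 144 114  78  74  76  85 127 144 146 136 123  80]
 [ 87  75 129 145 147 135  90  79  78  91 133 146 145 128  95  68]
 [101  74 108 140 147 145 134 111 110 133 146 148 142 105  74  68]
 [132  84  80 116 141 146 147 142 142 146 146 143 120  79  66  84]
 [112  79  68  81 105 129 143 143 143 142 126 116  86  66  66  90]
 [137  85  66  70  77  88  95  97 104  96  86  82  70  66  75 101]]
[[100 101 100 101  99 100 100  99  99 100  99  99  99  99  99  98  98  98
   98  98  93  92]
 [100 101 100 100  99 100 100  99 100  99 100  98  98  99  99  99  99  98
   99  98  97  98]
 [101 100 101 101 101 102 100 100 100 100  99  99  98  98  99  99  99  99
   99  99  97  97]
 [100 100 102 101 101 101 100 100 100 101  99  99  99  99  99  98  99  99
   99  98  99  98]
 [100 101 101 100 100 100 100  98  91  85  83  96  99 100
[... 1663 characters left out ...]
 97  99  99  98  99  98  99
   99  99  98  98]
 [100 100 100 101 100  98 100 100  99 100  99 100  99  99  98  98  97  97
   97  97  98  98]
 [100 100 100 100  99  99  99 100 100 101 100 100  98  98  99  98  97  98
   97  98  97  99]
 [100  99 100 100  99  98  99  98  98 100 100  99  98  98  98  97  98  98
   98  97  97  98]]
(np.float64(317.5944816053512), np.float64(203.27759197324414)) (np.float64(267.4035714285714), np.float64(244.18214285714285)) tri [ 0.4812 -0.1662  0.068 ] [ 0.4815 -0.1663  0.068 ] [ 0.4809 -0.1662  0.068 ]
pin top (192.5, 205) [0.4835 0.1393 0.073 ] [0.4839 0.1399 0.069 ]
pin top (193, 206) [0.481  0.1381 0.073 ] [0.4823 0.1383 0.0705]
pin side [0.482  0.1342 0.074 ]
```

```bash
python3 - <<'E'
import pickle,cv2,numpy as np
from h import *
d=pickle.load(open("pics/top0.pkl","rb")); s=pickle.load(open("pics/side0.pkl","rb"))
# depth-based: points with height .046-.054 = rim top; floor .030
for n,D in(("top",d),("side",s)):
    Z=D["range_z"]; v,u=np.mgrid[0:384,0:512]; K=D["mtx"]
    X=np.stack([(u-K[0,2])/K[0,0]*Z,(v-K[1,2])/K[1,1]*Z,Z,np.ones_like(Z)],-1)@np.linalg.inv(D["camera_from_world"]).T
    near=(np.hypot(X[...,0]-.481,X[...,1]-.1365)<.115)&(Z>0)
    for lo,hi,rm,nm in((.046,.054,(.08,.1),"rim"),):
        m=near&(X[...,2]>lo)&(X[...,2]<hi)
        r0=np.hypot(X[...,0]-.481,X[...,1]-.1365); m&=(r0>rm[0])&(r0<rm[1])
        P=X[m][:,:2]; ang=np.degrees(np.arctan2(P[:,1]-.1365,P[:,0]-.481))
        A=np.c_[2*P,np.ones(len(P))]; x=np.linalg.lstsq(A,(P**2).sum(1),rcond=None)[0]
        print(n,nm,len(P),x[:2].round(4),np.sqrt(x[2]+x[0]**2+x[1]**2).round(4),"mean r should .088, angles covered",np.histogram(ang,8,(-180,180))[0])
    m=near&(X[...,2]>.036)&(X[...,2]<.06)&(np.hypot(X[...,0]-.481,X[...,1]-.1365)<.03)
    Q=X[m]; print(" centre pts",len(Q),np.c_[Q[:,:3].round(4)][np.argsort(-Q[:,2])][:6])
    m=(np.hypot(X[...,0]-.4812,X[...,1]+.1662)<.02)&(X[...,2]>.055)&(X[...,2]<.08); print(" hub",m.sum(),X[m][:,:3].mean(0).round(4))
    # bar
    m=near&(X[...,2]>.0385)&(X[...,2]<.0435)&(r0<.022); P=X[m][:,:2]; print(" bar",len(P),P.mean(0).round(4)); 
    # rim outer by inner contour
    g=cv2.cvtColor(D["img"],cv2.COLOR_RGB2GRAY)
    print(proj(D,(.481,.1365,.05)))
E
```

```text
top rim 732 [0.4835 0.1377] 0.088 mean r should .088, angles covered [ 84  79  82 129  89  95  90  84]
 centre pts 183 [[0.4804 0.1355 0.0568]
 [0.4861 0.1362 0.0513]
 [0.4968 0.1295 0.0456]
 [0.4968 0.1246 0.0448]
 [0.4818 0.1346 0.0447]
 [0.4794 0.1371 0.0447]]
 hub 102 [ 0.4813 -0.1656  0.0679]
 bar 145 [0.4823 0.1376]
[194.96232442 207.1049923 ]
side rim 502 [0.4818 0.1374] 0.0879 mean r should .088, angles covered [62 78 67 62 54 68 59 52]
 centre pts 113 [[0.4801 0.1359 0.059 ]
 [0.483  0.1363 0.0579]
 [0.4819 0.1329 0.0574]
 [0.4795 0.1343 0.057 ]
 [0.4783 0.1393 0.0568]
 [0.478  0.139  0.0536]]
 hub 133 [ 0.4801 -0.1689  0.0652]
 bar 71 [0.4814 0.1368]
[225.36384082 167.30638632]
```

```bash
python3 - <<'E'
import pickle,cv2,numpy as np
from h import *
for n in("top","side"):
    D=pickle.load(open(f"pics/{n}0.pkl","rb")); g=cv2.cvtColor(D["img"],cv2.COLOR_RGB2GRAY).astype(np.float32)
    c=np.array([.4812,-.1662])
    for z in(.012,.022,.03):
        th=np.radians(np.arange(0,360,.5)); S=np.zeros(len(th))
        for r in np.arange(.035,.064,.002):
            uv=np.array([proj(D,(c[0]+r*np.cos(t),c[1]+r*np.sin(t),z)) for t in th]).astype(np.float32)
            S+=145-cv2.remap(g,uv[:,0],uv[:,1],cv2.INTER_LINEAR).ravel()
        S=np.clip(S,0,None); print(n,z,"yaw mod45:",np.degrees(np.angle((S*np.exp(8j*th)).sum())/8).round(2), [int(360*0+np.degrees(th[i])) for k in range(8) for i in [np.argmax(np.where(np.abs((np.degrees(th)-45*k+180)%360-180)<22,S,0))]])
print(__import__('plant').r.get_state()["tool_pos"])
E
```

```text
top 0.012 yaw mod45: -3.69 [355, 40, 88, 136, 177, 222, 266, 306]
top 0.022 yaw mod45: -3.7 [357, 43, 89, 136, 175, 220, 264, 307]
top 0.03 yaw mod45: -3.73 [358, 44, 90, 135, 173, 218, 263, 307]
side 0.012 yaw mod45: -3.86 [2, 42, 86, 126, 171, 220, 266, 316]
side 0.022 yaw mod45: -3.75 [353, 39, 89, 134, 179, 224, 263, 308]
side 0.03 yaw mod45: -3.37 [346, 36, 91, 141, 185, 226, 261, 301]
[0.18624491 0.59602487 0.23798666]
```

The crop shows a plain eight-bladed wheel about 140 mm across on the cork, so the choice of (317,206) holds. By two views its hub top is at (0.481, -0.166, 0.068). The spindle is at about (0.482, 0.137), the bar lies at 145° and the blades are at -3.7° (mod 45°). I'll swing over in an arc.

```bash
python3 -m inch '[[-5,0,-40,0,0.07,0],[-5,0,-41,0,0.073,0],[-5,0,-41,0,0.073,0],[-5,0,-41,0,0.073,0],[-5,0,-41,0,0.073,0],[-5,0,-41,0,0.073,0],[-5,0,-41,0,0.073,0],[-5,0,-41,0,0.073,0],[-5,0,-41,0,0.073,0],[-5,0,-41,0,0.073,0],[-5,0,-41,0,0.073,0],[-5,0,-41,0,0.073,0]]' 60 40
cat > st.py <<'E'
import sys,numpy as np
from plant import r
from scipy.spatial.transform import Rotation as R
s=r.get_state(); M=R.from_quat(s["eef_rot"]).as_matrix(); p=np.array(s["tool_pos"])
print("t",round(s["clock"],2),"p",p.round(4),"yaw",np.degrees(np.arctan2(M[1,0],M[0,0])).round(2),"down",M[:,1].round(4),"F",np.round(s["contact_force"],1),"M",np.round(s["moment"],2),"open mm",round(s["opening"]*88.1,1),"q",np.round(s["q"],2))
if len(sys.argv)>3:
    t=np.array([float(a) for a in sys.argv[1:4]]); print("to target tool axes mm",(M.T@(t-p)*1000).round(1))
E
python3 st.py .4812 -.1662 .11
```

```text
clock: 1.1
tool_pos: [0.5128, 0.2431, 0.2384]
eef_rot: [-0.694, -0.138, 0.137, 0.694]
contact_force: [0.7, -0.4, -0.7]
opening: 0.683
t 1.1 p [0.5128 0.2431 0.2384] yaw 22.42 down [ 1.e-04  0.e+00 -1.e+00] F [ 0.7 -0.4 -0.7] M [-0.07 -0.01  0.01] open mm 60.1 q [-0.52  0.61  0.    1.75 -0.    0.78 -0.13]
to target tool axes mm [-185.4  128.4 -366.3]
```

```bash
python3 -m inch '[[-4,0,-41,0,0.072,0],[-4,0,-41,0,0.072,0],[-4,0,-41,0,0.072,0],[-4,0,-41,0,0.072,0],[-4,0,-41,0,0.072,0],[-4,0,-41,0,0.072,0],[-4,0,-41,0,0.072,0],[-4,0,-41,0,0.072,0],[-4,0,-41,0,0.072,0],[-4,0,-38,0,0.072,0],[0,30,0,0,0,0],[0,30,0,0,0,0]]'
python3 st.py .4812 -.1662 .036
```

```text
clock: 2.1
tool_pos: [0.5022, -0.1591, 0.1794]
eef_rot: [0.698, -0.115, 0.118, -0.697]
contact_force: [0.5, 0.7, -1.2]
opening: 0.68
t 2.1 p [ 0.5022 -0.1591  0.1794] yaw -18.98 down [ 0.004  -0.0028 -1.    ] F [ 0.5  0.7 -1.2] M [ 0.02  0.09 -0.03] open mm 59.9 q [ 0.14  0.65  0.13  1.94 -0.15  0.56  0.04]
to target tool axes mm [-18.2 143.3 -13.3]
```

```bash
python3 -m inch '[[-18,0,-13,0,0,0],[0,30,0,0,0,0],[0,30,0,0,0,0],[0,25,0,0,0,0],[0,0,0,0,0,0]]'
python3 st.py .4812 -.1662 .038
python3 - <<'E'
from plant import r
import cv2,numpy as np
a=r.snapshot("top")["img"][150:260,250:380];b=r.snapshot("side")["img"][180:310,190:340]
f=lambda i:cv2.resize(i[:,:,::-1],(400,340),interpolation=cv2.INTER_CUBIC)
cv2.imwrite("pics/g1.png",np.hstack([f(a),f(b)]))
E
```

```text
clock: 2.52
tool_pos: [0.4782, -0.1608, 0.0899]
eef_rot: [-0.697, 0.117, -0.112, 0.698]
contact_force: [-0.9, 0.6, -0.4]
opening: 0.679
t 2.52 p [ 0.4782 -0.1608  0.0899] yaw -18.61 down [-0.0076  0.0026 -1.    ] F [-0.9  0.6 -0.4] M [-0.1   0.13 -0.  ] open mm 59.8 q [ 0.19  0.79  0.07  2.04 -0.17  0.32  0.08]
to target tool axes mm [ 5.  51.8 -4.2]
```

View pics/g1.png

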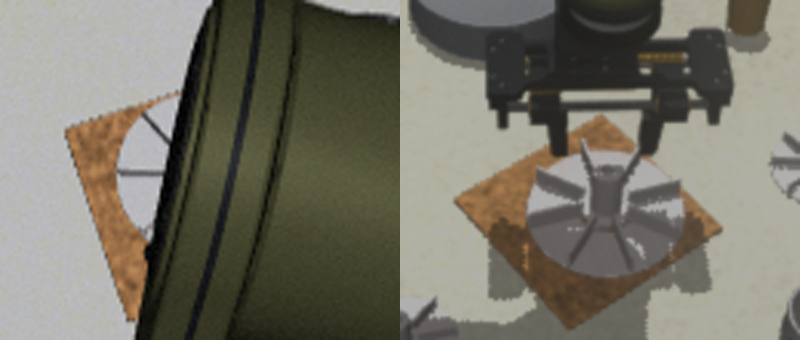

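The side picture (right half) shows the open fingers astride the hub at about (605,185) in the crop, still above it. The picture matches the numbers.

```bash
python3 st.py .4812 -.1662 .038
```

```text
t 2.62 p [ 0.4804 -0.1617  0.0934] yaw -18.62 down [-1.9e-03  7.0e-04 -1.0e+00] F [-0.6  0.6  0.5] M [-0.06  0.06 -0.  ] open mm 60.0 q [ 0.19  0.79  0.08  2.04 -0.17  0.32  0.08]
to target tool axes mm [ 2.3 55.4 -4.1]
```

```bash
python3 -m inch '[[1.5,20,-4,0,0,0],[0,20,0,0,0,0],[0,14,0,0,0,0],[0,0,0,0,0,0],[0,0,0,0,0,0]]'
python3 st.py .4812 -.1662 .038
```

```text
clock: 3.03
tool_pos: [0.4817, -0.1662, 0.0408]
eef_rot: [0.698, -0.114, 0.115, -0.698]
contact_force: [0.1, -0.2, -0.4]
opening: 0.682
t 3.03 p [ 0.4817 -0.1662  0.0408] yaw -18.62 down [ 1.1e-03 -3.0e-04 -1.0e+00] F [ 0.1 -0.2 -0.4] M [-0.05  0.1   0.04] open mm 60.1 q [ 0.21  0.89  0.05  2.05 -0.18  0.21  0.09]
to target tool axes mm [-0.5  2.8 -0.1]
```

```bash
python3 -m inch '[[0,2,0,0,0,0],[0,0,0,0,0,0],[0,0,0,0,0,0],[0,0,0,0,0,0],[0,0,0,0,0,0],[0,0,0,0,0,0],[0,0,0,0,0,0]]' 10 40
python3 st.py .4812 -.1662 .038
```

```text
clock: 3.62
tool_pos: [0.4815, -0.1662, 0.0382]
eef_rot: [0.698, -0.114, 0.115, -0.698]
contact_force: [0.4, -0.1, 6.1]
opening: 0.308
t 3.62 p [ 0.4815 -0.1662  0.0382] yaw -18.6 down [ 1.1e-03 -2.0e-04 -1.0e+00] F [ 0.4 -0.1  6.1] M [-0.06  0.11  0.11] open mm 27.1 q [ 0.21  0.89  0.05  2.05 -0.18  0.2   0.09]
to target tool axes mm [-0.3  0.2 -0.1]
```

```bash
python3 -m inch '[[0,-5,0,0,0,0],[0,-20,0,0,0,0],[0,-30,0,0,0,0],[0,-30,0,0,0,0],[0,-20,0,0,0,0],[0,-5,0,0,0,0],[0,0,0,0,0,0]]'
python3 st.py .482 .1372 .15
python3 - <<'E'
from plant import r
import cv2,numpy as np
a=r.snapshot("top")["img"][150:260,250:380];b=r.snapshot("side")["img"][150:310,190:340]
f=lambda i:cv2.resize(i[:,:,::-1],(400,400),interpolation=cv2.INTER_CUBIC)
cv2.imwrite("pics/g2.png",np.hstack([f(a),f(b)]))
E
```

```text
clock: 4.2
tool_pos: [0.4816, -0.1662, 0.1487]
eef_rot: [0.698, -0.114, 0.115, -0.698]
contact_force: [-0.3, 0.1, -2.0]
opening: 0.305
t 4.2 p [ 0.4816 -0.1662  0.1487] yaw -18.62 down [ 2.3e-03 -6.0e-04 -1.0e+00] F [-0.3  0.1 -2. ] M [-0.02  0.12 -0.02] open mm 26.9 q [ 0.17  0.69  0.11  2.01 -0.16  0.45  0.08]
to target tool axes mm [-96.5  -1.4 287.7]
```

View pics/g2.png

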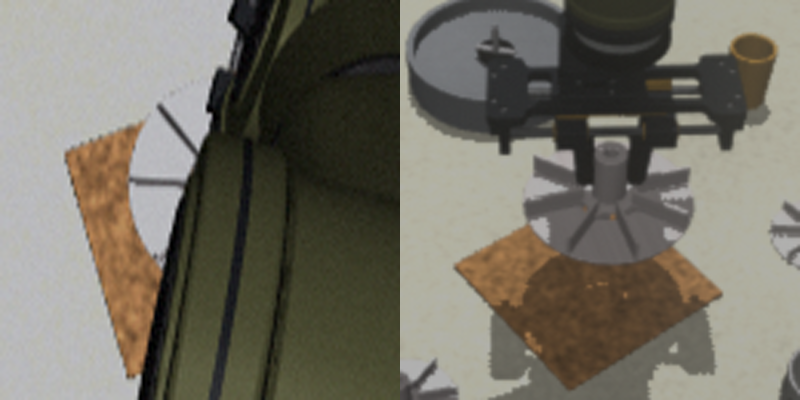

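```bash
python3 - <<'E'
import pickle,cv2,numpy as np
from h import *
c=np.array([.4812,-.1662])
for n in("top","side"):
    D=pickle.load(open(f"pics/{n}0.pkl","rb")); hsv=cv2.cvtColor(D["img"],cv2.COLOR_RGB2HSV)
    u0,v0=map(int,proj(D,(*c,.01)))
    for v in range(v0-25,v0+25):
        for u in range(u0-25,u0+25):
            if hsv[v,u,1]>35 and D["img"][v,u,0]>60:
                p=ray(D,u,v,.010)[:2]-c; rr=np.hypot(*p)
                if rr<.055: print(n,u,v,"S",hsv[v,u,1],"r mm",round(rr*1000,1),"ang",round(np.degrees(np.arctan2(p[1],p[0]))))
E
```

```text
top 306 202 S 55 r mm 23.4 ang 60
top 306 203 S 37 r mm 22.3 ang 66
top 305 207 S 46 r mm 23.5 ang 94
top 305 208 S 48 r mm 23.9 ang 100
top 306 209 S 79 r mm 22.1 ang 108
side 258 263 S 44 r mm 22.3 ang -177
side 258 264 S 44 r mm 23.7 ang -171
side 259 264 S 42 r mm 21.7 ang -167
side 267 267 S 40 r mm 20.3 ang -110
side 268 267 S 74 r mm 20.5 ang -104
side 269 267 S 41 r mm 20.9 ang -97
side 267 268 S 39 r mm 23.1 ang -110
side 268 268 S 66 r mm 23.3 ang -105
side 269 268 S 42 r mm 23.6 ang -99
```

The impeller is held level and clear of the cork. Now over to the spindle, turning +13.7° (first guess).

```bash
python3 -m inch '[[-6.5,0,20,0,0,0],[-12,0,35,0,0,0],[-12,0,36,0,0,0],[-12,0,36,0,0,0],[-12,0,36,0,0,0],[-12,0,36,0,0,0],[-12,0,36,0,0,0],[-11,0,33,0,0,0],[-7,0,19.7,0,0,0],[0,0,0,0,-0.12,0],[0,0,0,0,-0.119,0],[0,0,0,0,0,0]]'
python3 st.py .482 .1372 .11
```

```text
clock: 5.3
tool_pos: [0.4801, 0.1377, 0.146]
eef_rot: [0.707, -0.03, 0.028, -0.706]
contact_force: [-0.6, 0.1, -0.3]
opening: 0.304
t 5.3 p [0.4801 0.1377 0.146 ] yaw -4.66 down [-3.5e-03 -9.0e-04 -1.0e+00] F [-0.6  0.1 -0.3] M [-0.1   0.12 -0.02] open mm 26.8 q [-0.46  0.69  0.14  2.03 -0.21  0.44 -0.24]
to target tool axes mm [ 2.  36.  -0.3]
```

```bash
python3 -m inch '[[0,0,0,0,0,0],[0,0,0,0,0,0],[0,0,0,0,0,0]]'
python3 st.py .482 .1372 .112
python3 - <<'E'
from plant import r
import cv2,numpy as np
a=r.snapshot("top")["img"][150:260,130:260];b=r.snapshot("side")["img"][90:220,150:300]
f=lambda i:cv2.resize(i[:,:,::-1],(400,346),interpolation=cv2.INTER_CUBIC)
cv2.imwrite("pics/g3.png",np.hstack([f(a),f(b)]))
E
```

```text
clock: 5.55
tool_pos: [0.4812, 0.1368, 0.1472]
eef_rot: [0.707, -0.032, 0.031, -0.706]
contact_force: [-1.2, -0.5, -1.1]
opening: 0.306
t 5.55 p [0.4812 0.1368 0.1472] yaw -5.09 down [-1.e-03 -5.e-04 -1.e+00] F [-1.2 -0.5 -1.1] M [-0.06  0.07 -0.02] open mm 26.9 q [-0.46  0.68  0.14  2.03 -0.21  0.44 -0.24]
to target tool axes mm [ 0.8 35.2  0.5]
```

View pics/g3.png

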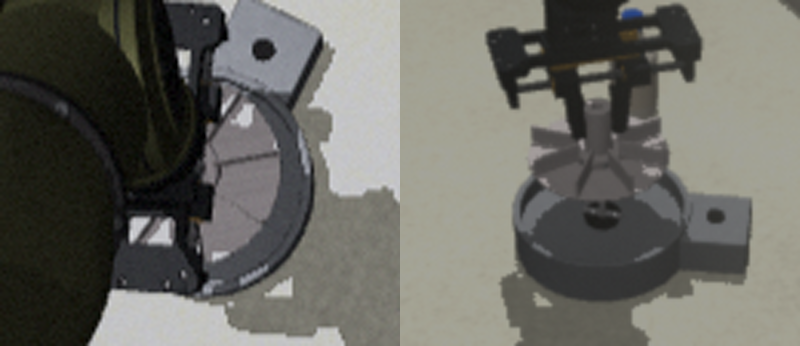

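```bash
python3 -m inch '[[0.8,15,0.5,0,0,0],[0,15,0,0,0,0],[0,8,0,0,0,0],[0,4,0,0,0,0],[0,0,0,0,0,0],[0,0,0,0,0,0]]'
python3 st.py .482 .1372 .0732
python3 -m inch '[[0,3,0,0,0,0],[0,3,0,0,0,0],[0,0,0,0,0,0]]'; python3 st.py .482 .1372 .0732
```

```text
clock: 6.15
tool_pos: [0.4824, 0.1377, 0.1059]
eef_rot: [-0.706, 0.031, -0.031, 0.706]
contact_force: [0.4, 0.0, -1.3]
opening: 0.303
t 6.15 p [0.4824 0.1377 0.1059] yaw -4.95 down [ 1.e-04  0.e+00 -1.e+00] F [ 0.4  0.  -1.3] M [-0.11  0.03 -0.04] open mm 26.7 q [-0.44  0.76  0.11  2.05 -0.23  0.34 -0.23]
to target tool axes mm [-0.4 32.7 -0.6]
clock: 6.4
tool_pos: [0.4823, 0.1379, 0.0996]
eef_rot: [-0.706, 0.03, -0.03, 0.707]
contact_force: [-0.3, -0.1, -1.6]
opening: 0.306
t 6.4 p [0.4823 0.1379 0.0996] yaw -4.93 down [ 1.e-04  2.e-04 -1.e+00] F [-0.3 -0.1 -1.6] M [-0.09  0.07  0.02] open mm 27.0 q [-0.43  0.77  0.1   2.06 -0.23  0.32 -0.23]
to target tool axes mm [-0.2 26.4 -0.7]
```

```bash
python3 -m inch '[[0,2,-0.5,0,0,0],[0,2,0,0,0,0],[0,2,0,0,0,0],[0,0,0,0,0,0]]'; python3 st.py .482 .1372 .0732;  python3 -m inch '[[0,2,0,0,0,0],[0,2,0,0,0,0],[0,2,0,0,0,0],[0,0,0,0,0,0]]'; python3 st.py .482 .1372 .0732
```

```text
clock: 6.73
tool_pos: [0.4821, 0.1373, 0.0934]
eef_rot: [0.706, -0.031, 0.03, -0.706]
contact_force: [-0.3, -0.1, -0.4]
opening: 0.306
t 6.73 p [0.4821 0.1373 0.0934] yaw -4.93 down [-5.e-04 -1.e-04 -1.e+00] F [-0.3 -0.1 -0.4] M [-0.1   0.07 -0.01] open mm 27.0 q [-0.43  0.78  0.1   2.06 -0.23  0.31 -0.22]
to target tool axes mm [-0.  20.2 -0.1]
clock: 7.07
tool_pos: [0.4823, 0.1375, 0.0874]
eef_rot: [-0.706, 0.03, -0.03, 0.707]
contact_force: [0.2, -0.0, -1.4]
opening: 0.31
t 7.07 p [0.4823 0.1375 0.0874] yaw -4.92 down [-1.e-04  1.e-04 -1.e+00] F [ 0.2 -0.  -1.4] M [-0.02  0.01  0.02] open mm 27.3 q [-0.43  0.79  0.09  2.06 -0.23  0.29 -0.22]
to target tool axes mm [-0.2 14.2 -0.3]
```

Pin tip is entering the bore with no side force. I'll continue down.

```bash
python3 -m inch '[[0,2,0,0,0,0],[0,2,0,0,0,0],[0,2,0,0,0,0],[0,2,0,0,0,0],[0,0,0,0,0,0]]'; python3 st.py .482 .1372 .0732;  python3 -m inch '[[0,2,0,0,0,0],[0,1,0,0,0,0],[0,1,0,0,0,0],[0,0,0,0,0,0]]'; python3 st.py .482 .1372 .0732
```

```text
clock: 7.48
tool_pos: [0.4824, 0.1375, 0.0794]
eef_rot: [-0.706, 0.03, -0.03, 0.707]
contact_force: [0.7, 1.1, -1.4]
opening: 0.311
t 7.48 p [0.4824 0.1375 0.0794] yaw -4.92 down [ 2.e-04  3.e-04 -1.e+00] F [ 0.7  1.1 -1.4] M [ 0.15 -0.15 -0.02] open mm 27.4 q [-0.42  0.81  0.09  2.07 -0.24  0.28 -0.22]
to target tool axes mm [-0.4  6.2 -0.4]
clock: 7.82
tool_pos: [0.4824, 0.1375, 0.0756]
eef_rot: [-0.706, 0.03, -0.03, 0.707]
contact_force: [0.9, 1.3, -2.2]
opening: 0.306
t 7.82 p [0.4824 0.1375 0.0756] yaw -4.92 down [ 4.e-04  3.e-04 -1.e+00] F [ 0.9  1.3 -2.2] M [ 0.21 -0.19  0.01] open mm 27.0 q [-0.42  0.82  0.08  2.07 -0.24  0.27 -0.22]
to target tool axes mm [-0.4  2.4 -0.3]
```

```bash
python3 -m inch '[[0.4,1,0.6,0,0,0],[0,0,0,0,0,0]]' >/dev/null; python3 st.py .482 .1372 .0732;  python3 -m inch '[[0,1,0,0,0,0],[0,0,0,0,0,0]]'>/dev/null; python3 st.py .482 .1372 .0732; python3 -m inch '[[0,0.7,0,0,0,0],[0,0,0,0,0,0]]'>/dev/null; python3 st.py .482 .1372 .0732
```

```text
t 7.98 p [0.4825 0.1377 0.0745] yaw -4.93 down [-6.e-04 -3.e-04 -1.e+00] F [ 0.9  0.6 -2.5] M [ 0.05 -0.03  0.01] open mm 26.6 q [-0.42  0.82  0.08  2.07 -0.24  0.27 -0.22]
to target tool axes mm [-0.4  1.3 -0.5]
t 8.15 p [0.4825 0.1377 0.0736] yaw -4.93 down [-4.e-04 -2.e-04 -1.e+00] F [-0.6 -0.4 -2.5] M [-0.01  0.    0.02] open mm 27.2 q [-0.42  0.82  0.08  2.07 -0.24  0.26 -0.22]
to target tool axes mm [-0.4  0.4 -0.5]
t 8.32 p [0.4825 0.1378 0.0732] yaw -4.93 down [-2.e-04  0.e+00 -1.e+00] F [-0.2  0.4  1.5] M [-0.02  0.16 -0.01] open mm 27.3 q [-0.42  0.82  0.08  2.07 -0.24  0.26 -0.22]
to target tool axes mm [-0.5 -0.  -0.7]
```

```bash
python3 -m inch '[[0,0.4,0,0,0.06,0],[0,0,0,0,0.06,0],[0,0,0,0,0,0]]'>/dev/null; python3 st.py; python3 -m inch '[[0,0,0,0,-0.12,0],[0,0,0,0,-0.12,0],[0,0,0,0,0,0]]'>/dev/null; python3 st.py
```

```text
t 8.57 p [0.4827 0.1378 0.0731] yaw -11.96 down [ 4.e-04  1.e-04 -1.e+00] F [0.1 0.7 5.3] M [-0.06  0.17 -0.06] open mm 27.1 q [-0.43  0.82  0.1   2.07 -0.29  0.26 -0.29]
t 8.82 p [0.4831 0.1378 0.0731] yaw 2.12 down [ 1.1e-03  5.0e-04 -1.0e+00] F [ 0.4 -0.6  4.2] M [-0.12  0.12  0.07] open mm 27.0 q [-0.41  0.82  0.06  2.07 -0.18  0.26 -0.15]
```

```bash
python3 -m inch '[[0,-0.2,0,0,-0.1,0],[0,0,0,0,-0.1,0],[0,0,0,0,-0.1,0],[0,0,0,0,-0.1,0],[0,0,0,0,-0.1,0],[0,0,0,0,0,0]]'>/dev/null; python3 st.py; python3 -m inch '[[0,0,0,0,-0.08,0],[0,0,0,0,0,0]]'>/dev/null; python3 st.py;python3 -m inch '[[0,0,0,0,-0.08,0],[0,0,0,0,0,0]]'>/dev/null; python3 st.py
```

```text
t 9.32 p [0.483  0.1379 0.073 ] yaw 30.55 down [ 7.e-04  6.e-04 -1.e+00] F [0.5 0.8 2.7] M [-0.   -0.05  0.05] open mm 27.2 q [-0.36  0.82 -0.02  2.06  0.05  0.26  0.12]
t 9.48 p [0.483  0.138  0.0729] yaw 35.02 down [ 5.e-04  4.e-04 -1.e+00] F [0.1 0.3 1.8] M [ 0.03 -0.11  0.05] open mm 27.2 q [-0.35  0.82 -0.03  2.06  0.08  0.26  0.16]
t 9.65 p [0.4827 0.1379 0.0727] yaw 39.6 down [-1.e-04  2.e-04 -1.e+00] F [ 0.7  0.8 -1.1] M [-0.01 -0.12  0.01] open mm 27.0 q [-0.34  0.82 -0.04  2.06  0.12  0.26  0.2 ]
```

The contact force vanished at yaw 39.6°, so the slots are in line. I'll ease down to the collar.

```bash
python3 -m inch '[[0,0.7,0,0,0,0],[0,0,0,0,0,0]]'>/dev/null; python3 st.py; python3 -m inch '[[0,0.7,0,0,0,0],[0,0,0,0,0,0]]'>/dev/null; python3 st.py;python3 -m inch '[[0,0.6,0,0,0,0],[0,0,0,0,0,0]]'>/dev/null; python3 st.py
```

```text
t 9.82 p [0.4825 0.138  0.0718] yaw 39.55 down [-4.e-04  1.e-04 -1.e+00] F [ 0.   1.1 -1.7] M [ 0.07 -0.13 -0.  ] open mm 27.1 q [-0.34  0.82 -0.04  2.06  0.12  0.26  0.2 ]
t 9.98 p [0.4825 0.138  0.0715] yaw 39.66 down [-2.e-04  0.e+00 -1.e+00] F [0.3 0.9 2.2] M [ 0.09 -0.    0.  ] open mm 27.1 q [-0.34  0.82 -0.04  2.06  0.12  0.26  0.2 ]
t 10.15 p [0.4826 0.138  0.0712] yaw 39.69 down [ 1.e-04  1.e-04 -1.e+00] F [-0.7 -0.1  4.6] M [ 0.09  0.13 -0.04] open mm 26.9 q [-0.34  0.82 -0.04  2.06  0.12  0.26  0.2 ]
```

It sank 1.5 mm onto the collar, as described. Now I'll press in small steps.

```bash
python3 -m inch '[[0,0.6,0,0,0,0],[0,0,0,0,0,0]]'>/dev/null; python3 st.py; python3 -m inch '[[0,0.6,0,0,0,0],[0,0.6,0,0,0,0],[0,0,0,0,0,0]]'>/dev/null; python3 st.py;python3 -m inch '[[0,0.6,0,0,0,0],[0,0.6,0,0,0,0],[0,0,0,0,0,0]]'>/dev/null; python3 st.py
```

```text
t 10.32 p [0.4826 0.138  0.0706] yaw 39.69 down [ 2.e-04  1.e-04 -1.e+00] F [-1.7  0.7  5.7] M [ 0.05  0.22 -0.03] open mm 27.0 q [-0.34  0.82 -0.04  2.06  0.12  0.26  0.2 ]
t 10.57 p [0.4826 0.138  0.0695] yaw 39.69 down [ 2.e-04  1.e-04 -1.e+00] F [-1.6  0.   6.6] M [0.08 0.23 0.  ] open mm 26.8 q [-0.34  0.82 -0.04  2.06  0.12  0.26  0.2 ]
t 10.82 p [0.4826 0.138  0.0683] yaw 39.7 down [ 2.e-04  2.e-04 -1.e+00] F [-0.9  1.   6.7] M [ 0.04  0.2  -0.  ] open mm 26.9 q [-0.34  0.83 -0.04  2.06  0.12  0.25  0.2 ]
```

The collar is sliding at a steady 9 N or so. About 1.2 mm remains.

```bash
python3 -m inch '[[0,0.6,0,0,0,0],[0,0.5,0,0,0,0],[0,0,0,0,0,0]]'>/dev/null; python3 st.py; python3 -m inch '[[0,0.5,0,0,0,0],[0,0,0,0,0,0]]'>/dev/null; python3 st.py;python3 -m inch '[[0,0.5,0,0,0,0],[0,0,0,0,0,0]]'>/dev/null; python3 st.py
```

```text
t 11.07 p [0.4826 0.138  0.0672] yaw 39.69 down [ 2.e-04  2.e-04 -1.e+00] F [-1.3  1.2  6.9] M [ 0.04  0.26 -0.05] open mm 26.8 q [-0.35  0.83 -0.04  2.06  0.12  0.25  0.2 ]
t 11.23 p [0.4826 0.1379 0.067 ] yaw 39.69 down [ 4.e-04  1.e-04 -1.e+00] F [-1.1  0.3  9.4] M [ 0.07  0.29 -0.02] open mm 26.8 q [-0.35  0.83 -0.04  2.06  0.12  0.25  0.2 ]
t 11.4 p [0.4827 0.1379 0.0669] yaw 39.69 down [ 7.e-04  2.e-04 -1.e+00] F [-2.1 -0.4 14.1] M [-0.03  0.47 -0.02] open mm 27.2 q [-0.35  0.83 -0.04  2.06  0.12  0.25  0.2 ]
```

It sits on the stop (0.0672, then stiff to 14 N). I'll unload it, then turn anticlockwise.

```bash
python3 -m inch '[[0,-1.2,0,0,0,0],[0,0,0,0,0,0],[0,0,0,0,0,0]]'>/dev/null; python3 st.py; python3 -m inch '[[0,0,0,0,-0.05,0],[0,0,0,0,-0.1,0],[0,0,0,0,-0.1,0],[0,0,0,0,-0.1,0],[0,0,0,0,-0.1,0],[0,0,0,0,-0.1,0]]'>/dev/null; python3 st.py
```

```text
t 11.65 p [0.4827 0.1379 0.0671] yaw 39.73 down [ 1.e-04  1.e-04 -1.e+00] F [-0.2  0.2  5.2] M [ 0.06  0.13 -0.02] open mm 27.1 q [-0.34  0.83 -0.04  2.06  0.12  0.25  0.2 ]
t 12.15 p [0.4836 0.1388 0.0671] yaw 71.51 down [ 0.0019  0.0017 -1.    ] F [0.5 2.6 4.2] M [ 0.34 -0.11 -0.14] open mm 27.3 q [-0.29  0.83 -0.14  2.06  0.38  0.27  0.51]
```

```bash
python3 -m inch '[[0,0,0,0,-0.1,0],[0,0,0,0,-0.1,0],[0,0,0,0,-0.1,0],[0,0,0,0,-0.1,0],[0,0,0,0,-0.1,0],[0,0,0,0,-0.1,0],[0,0,0,0,-0.1,0],[0,0,0,0,-0.1,0]]'>/dev/null; python3 st.py;python3 -m inch '[[0,0,0,0,-0.1,0],[0,0,0,0,-0.1,0],[0,0,0,0,-0.1,0],[0,0,0,0,-0.1,0],[0,0,0,0,-0.1,0],[0,0,0,0,-0.1,0]]'>/dev/null; python3 st.py
```

```text
t 12.82 p [0.4835 0.1394 0.0671] yaw 117.37 down [ 0.0016  0.0027 -1.    ] F [-0.4  2.8  4. ] M [ 0.57  0.   -0.16] open mm 27.2 q [-0.19  0.84 -0.3   2.05  0.71  0.35  0.98]
t 13.32 p [0.4831 0.1395 0.0671] yaw 151.75 down [ 0.001   0.0031 -1.    ] F [-0.7  1.6  2.6] M [ 0.74  0.16 -0.17] open mm 27.1 q [-0.09  0.86 -0.46  2.05  0.9   0.44  1.39]
```

```bash
python3 -m inch '[[0,0,0,0,0,0],[0,0,0,0,0,0]]'>/dev/null; python3 st.py .4827 .138 .0671
```

```text
t 13.48 p [0.4831 0.1394 0.0671] yaw 151.43 down [ 8.e-04  3.e-03 -1.e+00] F [1.5 2.9 4.7] M [ 0.75  0.13 -0.  ] open mm 27.3 q [-0.1   0.86 -0.46  2.05  0.9   0.44  1.39]
to target tool axes mm [-0.3  0.   1.4]
```

```bash
python3 -m inch '[[0.4,-0.3,-0.7,0,-0.1,0],[0.085,0,0,0,-0.1,0],[0.085,0,0,0,-0.1,0],[0.085,0,0,0,-0.1,0],[0.085,0,0,0,-0.1,0],[0.085,0,0,0,-0.1,0]]'>/dev/null; python3 st.py;python3 -m inch '[[0.085,0,0,0,-0.1,0],[0.085,0,0,0,-0.1,0],[0.085,0,0,0,-0.1,0],[0.085,0,0,0,-0.1,0]]'>/dev/null; python3 st.py
```

```text
t 13.98 p [0.4826 0.1394 0.0672] yaw -173.98 down [ 5.0e-04  1.1e-03 -1.0e+00] F [0.7 1.6 2.6] M [ 0.6  -0.05 -0.16] open mm 27.0 q [-0.01  0.89 -0.61  2.05  1.03  0.54  1.86]
t 14.32 p [0.4824 0.1393 0.0672] yaw -151.06 down [ 6.0e-04  1.1e-03 -1.0e+00] F [0.3 2.5 1.6] M [ 0.53 -0.1  -0.13] open mm 26.6 q [ 0.04  0.92 -0.7   2.04  1.1   0.61  2.21]
```

```bash
python3 -m inch '[[0.085,0,0,0,-0.1,0],[0.085,0,0,0,-0.1,0],[0.085,0,0,0,-0.1,0],[0,0,0,0,0,0],[0,0,0,0,0,0]]'>/dev/null; python3 st.py;python3 -m inch '[[0,0,0,0,0,0],[0,0,0,0,0,0],[0,0,0,0,0,0],[0,0,0,0,0,0],[0,0,0,0,0,0]]' 50 >/dev/null; python3 st.py .4822 .1387 .0675
python3 - <<'E'
from plant import r
import cv2,numpy as np
a=r.snapshot("top")["img"][150:260,130:260];b=r.snapshot("side")["img"][90:220,150:300]
f=lambda i:cv2.resize(i[:,:,::-1],(400,346),interpolation=cv2.INTER_CUBIC)
cv2.imwrite("pics/g4.png",np.hstack([f(a),f(b)]))
E
```

```text
t 14.73 p [0.4823 0.1391 0.0672] yaw -134.24 down [ 7.0e-04  1.2e-03 -1.0e+00] F [2.8 2.2 2.1] M [ 0.6  -0.31  0.01] open mm 26.9 q [ 0.07  0.94 -0.76  2.04  1.13  0.66  2.47]
t 15.15 p [0.4813 0.1379 0.0669] yaw -134.06 down [-9.0e-04 -1.2e-03 -1.0e+00] F [-0.2  0.1  0.2] M [0.09 0.11 0.01] open mm 49.9 q [ 0.07  0.94 -0.76  2.04  1.13  0.66  2.47]
to target tool axes mm [-1.2 -0.6  0.1]
```

View pics/g4.png

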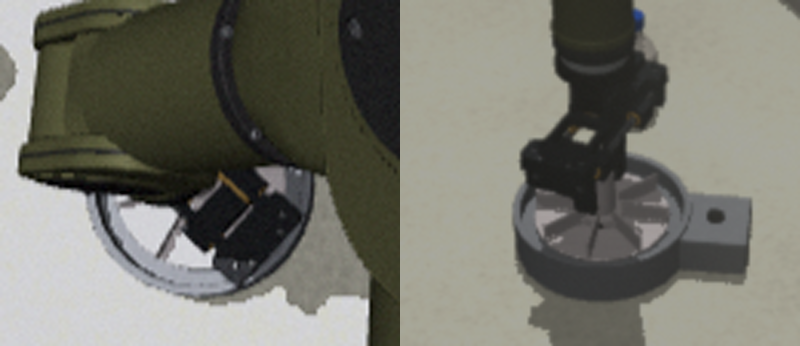

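The impeller sits low inside the bowl (side crop about (600,220)), level, and the hub is free between the open fingers. I'll swing the hand back for a second turn.

```bash
python3 -m inch '[[-1.2,0,0.1,0,0.1,0],[0,0,0,0,0.12,0],[0,0,0,0,0.12,0],[0,0,0,0,0.12,0],[0,0,0,0,0.12,0],[0,0,0,0,0.12,0],[0,0,0,0,0.12,0],[0,0,0,0,0.12,0],[0,0,0,0,0.12,0],[0,0,0,0,0.12,0],[0,0,0,0,0.12,0],[0,0,0,0,0.12,0]]'>/dev/null; python3 st.py;python3 -m inch '[[0,0,0,0,0.12,0],[0,0,0,0,0.12,0],[0,0,0,0,0.12,0],[0,0,0,0,0.12,0],[0,0,0,0,0.12,0],[0,0,0,0,0.12,0],[0,0,0,0,0.12,0],[0,0,0,0,0.12,0],[0,0,0,0,0.12,0],[0,0,0,0,0.12,0],[0,0,0,0,0.12,0],[0,0,0,0,0,0]]' >/dev/null; python3 st.py .4822 .1387 .0675
```

```text
t 16.25 p [0.4825 0.1393 0.0672] yaw 144.26 down [-1.e-04  0.e+00 -1.e+00] F [ 0.2 -0.1  0.2] M [ 0.08  0.15 -0.08] open mm 50.0 q [-0.11  0.86 -0.44  2.05  0.88  0.43  1.28]
t 17.25 p [0.4825 0.1396 0.0672] yaw 68.82 down [-0.e+00 -1.e-04 -1.e+00] F [ 0.  -0.5  0.3] M [0.01 0.03 0.03] open mm 49.9 q [-0.29  0.83 -0.14  2.06  0.39  0.28  0.44]
to target tool axes mm [-1.  -0.3 -0.1]
```

```bash
python3 -m inch '[[-1,0,-0.1,0,0.12,0],[0,0,0,0,0.12,0],[0,0,0,0,0.12,0],[0,0,0,0,0,0],[0,0,0,0,0,0]]'>/dev/null; python3 st.py .4822 .1387 .0675;python3 -m inch '[[0,0,0,0,0,0],[0,0,0,0,0,0],[0,0,0,0,0,0],[0,0,0,0,0,0],[0,0,0,0,0,0],[0,0,0,0,0,0]]' 10 40 >/dev/null; python3 st.py .4822 .1387 .0675
```

```text
t 17.67 p [0.4823 0.1385 0.0672] yaw 48.68 down [-2.e-04 -1.e-04 -1.e+00] F [ 0.3  0.2 -0. ] M [-0.08  0.01 -0.01] open mm 50.0 q [-0.32  0.83 -0.08  2.06  0.23  0.26  0.25]
to target tool axes mm [ 0.1 -0.3  0.2]
t 18.17 p [0.4826 0.1386 0.0672] yaw 48.39 down [ 5.e-04  4.e-04 -1.e+00] F [ 0.2 -0.3  1. ] M [ 0.04 -0.06 -0.01] open mm 26.9 q [-0.32  0.83 -0.08  2.06  0.23  0.26  0.25]
to target tool axes mm [-0.2 -0.3  0.4]
```

```bash
python3 -m inch '[[0,0,0,0,-0.1,0],[0,0,0,0,-0.1,0],[0,0,0,0,-0.1,0],[0,0,0,0,-0.1,0],[0,0,0,0,-0.1,0],[0,0,0,0,-0.1,0],[0,0,0,0,-0.1,0],[0,0,0,0,-0.1,0]]'>/dev/null; python3 st.py;python3 -m inch '[[0,0,0,0,-0.1,0],[0,0,0,0,-0.1,0],[0,0,0,0,-0.1,0],[0,0,0,0,-0.1,0],[0,0,0,0,-0.1,0],[0,0,0,0,-0.1,0],[0,0,0,0,-0.1,0],[0,0,0,0,-0.1,0]]'>/dev/null; python3 st.py
```

```text
t 18.83 p [0.4828 0.1387 0.0673] yaw 94.47 down [ 9.e-04  7.e-04 -1.e+00] F [ 0.4  0.9 -0.3] M [ 0.2  -0.16 -0.14] open mm 26.9 q [-0.23  0.83 -0.23  2.06  0.58  0.31  0.7 ]
t 19.5 p [0.483  0.1387 0.0673] yaw 140.3 down [ 1.1e-03  9.0e-04 -1.0e+00] F [ 0.5  0.2 -0.7] M [ 0.28 -0.2  -0.17] open mm 26.6 q [-0.11  0.86 -0.43  2.05  0.87  0.42  1.22]
```

```bash
python3 -m inch '[[0,0,0,0,-0.1,0],[0,0,0,0,-0.1,0],[0,0,0,0,-0.1,0],[0,0,0,0,-0.1,0],[0,0,0,0,-0.1,0],[0,0,0,0,-0.1,0],[0,0,0,0,-0.1,0],[0,0,0,0,-0.1,0]]'>/dev/null; python3 st.py;python3 -m inch '[[0,0,0,0,-0.1,0],[0,0,0,0,-0.1,0],[0,0,0,0,-0.1,0],[0,0,0,0,-0.1,0],[0,0,0,0,-0.1,0],[0,0,0,0,-0.1,0],[0,0,0,0,0,0],[0,0,0,0,0,0]]'>/dev/null; python3 st.py; python3 -m inch '[[0,0,0,0,0,0],[0,0,0,0,0,0],[0,0,0,0,0,0],[0,0,0,0,0,0],[0,0,0,0,0,0]]' 50 >/dev/null; python3 st.py .4822 .1387 .0675
```

```text
t 20.17 p [0.4831 0.1389 0.0673] yaw -173.87 down [ 0.0012  0.0013 -1.    ] F [ 0.8  0.7 -1.8] M [ 0.41 -0.19 -0.14] open mm 26.4 q [ 0.    0.9  -0.63  2.04  1.05  0.56  1.85]
t 20.83 p [0.483  0.1389 0.0673] yaw -139.9 down [ 9.0e-04  1.5e-03 -1.0e+00] F [ 1.4  1.2 -2.5] M [ 0.53 -0.33 -0.06] open mm 27.0 q [ 0.07  0.94 -0.76  2.04  1.13  0.66  2.37]
t 21.25 p [0.4821 0.1381 0.0671] yaw -139.77 down [-4.e-04 -6.e-04 -1.e+00] F [-1.  -0.1 -0.3] M [0.08 0.1  0.02] open mm 50.0 q [ 0.07  0.94 -0.76  2.04  1.13  0.66  2.37]
to target tool axes mm [-0.5 -0.4 -0.4]
```

```bash
python3 -m inch '[[-0.5,0,0,0,0.1,0],[0,0,0,0,0.12,0],[0,0,0,0,0.12,0],[0,0,0,0,0.12,0],[0,0,0,0,0.12,0],[0,0,0,0,0.12,0],[0,0,0,0,0.12,0],[0,0,0,0,0.12,0],[0,0,0,0,0.12,0],[0,0,0,0,0.12,0],[0,0,0,0,0.12,0],[0,0,0,0,0.12,0]]'>/dev/null; python3 -m inch '[[0,0,0,0,0.12,0],[0,0,0,0,0.12,0],[0,0,0,0,0.12,0],[0,0,0,0,0.12,0],[0,0,0,0,0.12,0],[0,0,0,0,0.12,0],[0,0,0,0,0.12,0],[0,0,0,0,0.12,0],[0,0,0,0,0.12,0],[0,0,0,0,0.12,0],[0,0,0,0,0,0],[0,0,0,0,0,0]]' >/dev/null; python3 st.py .4822 .1387 .0672
```

```text
t 23.25 p [0.4826 0.1388 0.0672] yaw 70.33 down [-1.e-04 -2.e-04 -1.e+00] F [0.1 0.3 0.5] M [-0.01  0.    0.05] open mm 49.8 q [-0.27  0.83 -0.16  2.06  0.44  0.29  0.42]
to target tool axes mm [-0.2  0.   0.3]
```

```bash
python3 -m inch '[[0,0.3,0,0,0,0],[0,0,0,0,0,0],[0,0,0,0,0,0],[0,0,0,0,0,0],[0,0,0,0,0,0],[0,0,0,0,0,0]]' 10 40 >/dev/null; python3 st.py; python3 -m inch '[[0,0,0,0,-0.1,0],[0,0,0,0,-0.1,0],[0,0,0,0,-0.1,0],[0,0,0,0,-0.1,0],[0,0,0,0,-0.1,0],[0,0,0,0,-0.1,0],[0,0,0,0,-0.1,0],[0,0,0,0,-0.1,0],[0,0,0,0,-0.1,0],[0,0,0,0,-0.1,0],[0,0,0,0,-0.1,0],[0,0,0,0,-0.1,0]]'>/dev/null; python3 st.py
```

```text
t 23.75 p [0.4828 0.1388 0.0669] yaw 70.15 down [ 1.e-04  4.e-04 -1.e+00] F [-0.4  0.8  0.2] M [ 0.14 -0.02 -0.01] open mm 27.2 q [-0.27  0.83 -0.16  2.06  0.44  0.28  0.42]
t 24.75 p [0.483  0.1389 0.0669] yaw 139.15 down [ 4.e-04  5.e-04 -1.e+00] F [ 1.1  1.7 -0.6] M [ 0.27  0.03 -0.18] open mm 27.3 q [-0.1   0.86 -0.44  2.05  0.89  0.43  1.18]
```

```bash
python3 -m inch '[[0,0,0,0,-0.1,0],[0,0,0,0,-0.1,0],[0,0,0,0,-0.1,0],[0,0,0,0,-0.1,0],[0,0,0,0,-0.1,0],[0,0,0,0,-0.1,0],[0,0,0,0,-0.1,0],[0,0,0,0,-0.1,0],[0,0,0,0,-0.1,0],[0,0,0,0,-0.1,0],[0,0,0,0,-0.1,0],[0,0,0,0,-0.1,0]]'>/dev/null; python3 st.py; python3 -m inch '[[0,0,0,0,-0.1,0],[0,0,0,0,-0.1,0],[0,0,0,0,0,0],[0,0,0,0,0,0],[0,0,0,0,0,0]]'>/dev/null; python3 st.py
```

```text
t 25.75 p [0.483  0.139  0.0669] yaw -152.1 down [ 3.e-04  9.e-04 -1.e+00] F [ 0.7  1.  -0.7] M [ 0.31  0.09 -0.12] open mm 27.3 q [ 0.06  0.93 -0.73  2.04  1.11  0.64  2.17]
t 26.17 p [0.483  0.1389 0.0669] yaw -141.03 down [ 4.e-04  5.e-04 -1.e+00] F [ 1.6  0.6 -0. ] M [0.42 0.   0.  ] open mm 27.1 q [ 0.08  0.94 -0.77  2.04  1.13  0.67  2.35]
```

```bash
python3 -m inch '[[0,0,0,0,0,0],[0,0,0,0,0,0],[0,0,0,0,0,0],[0,0,0,0,0,0],[0,0,0,0,0,0]]' 60 >/dev/null; python3 st.py .4822 .1387 .0672; python3 -m inch '[[-0.4,-10,0,0,0,0],[0,-25,0,0,0,0],[0,-35,0,0,0,0],[0,-35,0,0,0,0],[0,-25,0,0,0,0],[0,-10,0,0,0,0],[0,0,0,0,0,0]]' >/dev/null; python3 st.py .482 -.05 .2
```

```text
t 26.58 p [0.4827 0.1384 0.0669] yaw -140.92 down [-1.e-04 -5.e-04 -1.e+00] F [ 0.4  0.4 -0.7] M [0.08 0.09 0.02] open mm 58.2 q [ 0.08  0.94 -0.77  2.04  1.13  0.67  2.35]
to target tool axes mm [ 0.2 -0.3 -0.5]
t 27.17 p [0.4842 0.1397 0.2093] yaw -140.93 down [ 0.0043  0.0018 -1.    ] F [ 0.4 -0.3 -0.5] M [0.04 0.14 0.04] open mm 60.3 q [ 0.22  0.75 -1.01  1.94  0.81  0.92  2.61]
to target tool axes mm [121.3   8.9 145.9]
```

```bash
python3 -m inch '[[0,0,0,0,0.12,0],[0,0,0,0,0.12,0],[0,0,0,0,0.12,0],[0,0,0,0,0.12,0],[0,0,0,0,0.12,0],[0,0,0,0,0.12,0],[0,0,30,0,0.05,0],[0,0,40,0,0,0],[0,0,40,0,0,0],[0,0,40,0,0,0],[0,0,40,0,0,0],[0,0,30,0,0,0]]' >/dev/null; python3 -m inch '[[0,0,30,0,0,0],[0,0,0,0,0,0],[0,0,0,0,0,0]]'>/dev/null; python3 st.py
python3 - <<'E'
from plant import r
import cv2,numpy as np,pickle
A=r.snapshot("top");B=r.snapshot("side");pickle.dump((A,B),open("pics/f.pkl","wb"))
a=A["img"][150:260,130:260];b=B["img"][110:220,170:300]
f=lambda i:cv2.resize(i[:,:,::-1],(400,346),interpolation=cv2.INTER_CUBIC)
cv2.imwrite("pics/g5.png",np.hstack([f(a),f(b)])); cv2.imwrite("pics/g5f.png",np.hstack([A["img"],B["img"]])[:,:,::-1][:, ::1] if 0 else A["img"][:,:,::-1])
E
```

```text
t 28.42 p [ 0.4615 -0.1122  0.2056] yaw 174.72 down [-2.5e-03 -1.0e-04 -1.0e+00] F [0.8 1.2 0.7] M [ 0.12  0.05 -0.03] open mm 60.1 q [ 0.66  0.67 -0.84  2.02  0.71  0.78  2.43]
```

View pics/g5.png

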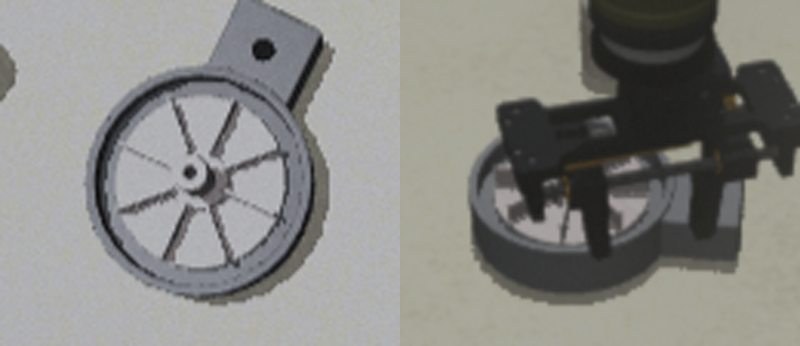

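View pics/g5f.png

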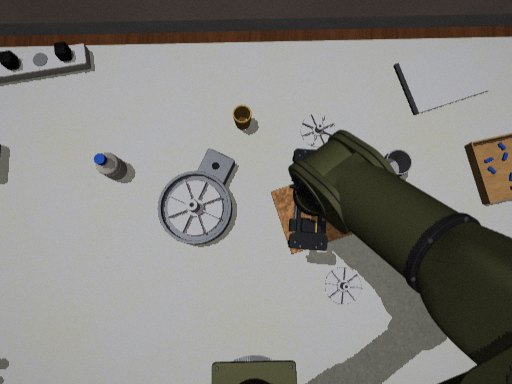

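```bash
python3 - <<'E'
import pickle,cv2,numpy as np
from h import *
D,B=pickle.load(open("pics/f.pkl","rb")); g=cv2.cvtColor(D["img"],cv2.COLOR_RGB2GRAY).astype(np.float32)
Z=D["range_z"]; v,u=np.mgrid[0:384,0:512]; K=D["mtx"]
X=np.stack([(u-K[0,2])/K[0,0]*Z,(v-K[1,2])/K[1,1]*Z,Z,np.ones_like(Z)],-1)@np.linalg.inv(D["camera_from_world"]).T
c=np.array([.4822,.1387]); r0=np.hypot(X[...,0]-c[0],X[...,1]-c[1])
m=(r0<.022)&(X[...,2]>.08); print("hub top z med",np.median(X[m][:,2]).round(4),"ctr",X[m][:,:2].mean(0).round(4),m.sum(),"expect .097")
m=(r0<.068)&(r0>.03)&(X[...,2]<.047)&(X[...,2]>.03); P=X[m][:,:3]; k=np.linalg.lstsq(np.c_[P[:,:2]-c,np.ones(len(P))],P[:,2],rcond=None)[0]; print("plate top z",np.median(P[:,2]).round(4),"expect .039; slope",k[:2].round(3))
m=(r0<.092)&(r0>.085);print("rim z",np.median(X[m][:,2]).round(4))
th=np.radians(np.arange(0,360,.5)); S=np.zeros(len(th))
for r in np.arange(.035,.064,.002):
    uv=np.array([proj(D,(c[0]+r*np.cos(t),c[1]+r*np.sin(t),.05)) for t in th]).astype(np.float32)
    S+=145-cv2.remap(g,uv[:,0],uv[:,1],cv2.INTER_LINEAR).ravel()
S=np.clip(S,0,None); print("yaw mod45",np.degrees(np.angle((S*np.exp(8j*th)).sum())/8).round(2))
from plant import r; print(r.get_state()["clock"])
E
```

```text
hub top z med 0.0979 ctr [0.482 0.138] 111 expect .097
plate top z 0.0402 expect .039; slope [-0.001 -0.002]
rim z 0.0506
yaw mod45 19.59
28.5167
```

```bash
python3 - <<'E'
from plant import r
print(r.finish_job())
E
```

```text
the job is handed in; nothing more can be done
None
```

The impeller is back on the spindle and fully home. I turned it about 8.8 rad anticlockwise, then let go and handed the job in at about 28.5 s; no verdict is reported.

- **Seating:** I gripped the large impeller by its hub. The first orientation rested on the bar. After about +45° (with a small wiggle on the way) the contact force vanished and it sank 1.5 mm onto the collar. It then slid the last 4.5 mm at about 9 N and stopped firm; I pressed to about 16 N at most, as inferred from the wrist force.
- **Turning:** I turned it in three grips, by 186°, 172° and 149°. The drag moment was about 0.15 N m throughout, and wrist side forces stayed below about 4 N with no sign of rubbing.
- **Last checks:**

| Check | Measured | Expected |
|---|---|---|
| Hub top height | 0.098 m | 0.097 m |
| Plate top height | 0.040 m | 0.039 m |
| Plate slope | 0.002 or less | level |
| Blade angle (mod 45°) | 19.6° | 21.3° |

- **Disagreements:** The heights read about 1 mm high; the housing rim also reads 0.6 mm high, so most of that looks like camera bias. The blade angle differs by 1.7°, which is within measuring error, so the grip did not slip noticeably. The early camera fixes of the spindle disagreed by 2–3 mm across views, so I settled its position by feel.
- **Other things on the bench:** The other things on the bench looked unmoved in the final top view, though the arm partly covered the flask. The hand was left clear of everything.

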